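Degrease the square gear cover at the leaning spray can

ROBOT

A 6-joint arm with a two-finger parallel gripper is mounted at the origin on the work surface. World frame = base frame: x ahead of the robot, y to its left, z up, the work surface at z = 0. Lengths are in m, angles in degrees, forces in N, time in s.
With the tool pointing down it reaches from about 0.4 to 0.825 m from the base axis. Payload 7 kg.
Tool frame: the origin (TCP) lies on the centre line of the jaws, within the pads' length; the fingertips stand 8 mm ahead of it and the grasp point (between the pads) lies 11 mm behind it; z points along the fingers, y is the line along which they close (so a half turn about z gives the same grasp; the last joint's range is limited). The gripper opens to 88 mm and grips with 3 to 60 N. Pads are 19 mm wide; open, the fingers measure 130 mm over their backs; the gripper's body (78 mm by 193 mm) begins 47 mm behind the grasp point.
Start: joints at [86.694, 20.546, 0.682, 0, -70.136, -16.507], TCP at [0.229, 0.635, 0.235] pointing down, gripper open.
Joint ranges: [-176.03, 176.03], [-82.01, 121.73], [-58.28, 71.71], [-173.87, 95.51], [-174.79, -0.11], [-173.66, 173.66]. Speed limits (degrees/s): [136.94, 136.94, 172.46, 180, 180, 180].

INTERFACE

Orientations are given as [roll, pitch, yaw] about the fixed x, y, z axes, in that order (R = Rz(yaw) Ry(pitch) Rx(roll)).
In Python, from plant import telemetry, viewer, close_job, models gives the robot as it stands.
- The arm moves only by the shell command python3 -m handwheel 'ROWS' [FORCE]. ROWS is JSON, a list of rows, each an object with "grip": the closure, from -1 (fully open) to 1 (shut); "travel": the shift along the tool's x, y, z as a fraction of full scale, a list of three; "spin": the turn about the tool's z as a fraction of full scale. A call has 1 to 8 rows; each row shifts and turns the commanded pose from where the row before left it, along the tool's axes as they then stand; what a row does not reach is not made up. Full scale, the value 1, is 0.025 m for a shift and 5 degrees for a turn. A row lasts 1/8 s, in which the tool goes at most 62.5 mm and 10.7 degrees, less where a joint would pass 70% of its speed; a pose out of reach is approached as far as the arm can. A call with a number of a shift or a turn outside -1 to 1 is refused whole. A call with a gripper value outside its range is refused whole. The fingers move at their own pace and stop on an object; FORCE is the grip in N (left out, the last holds). Time passes only in rows, so rows that do not move let the fingers close. It gives the time, the measured TCP pose, the force, the opening and the grip force at its end, in the units of the state.
- telemetry.get_state(): the state, without advancing time (a new reading comes with each control period).
- viewer.capture(name): name is "scene" or "side" or "wrist"; returns the picture (384x512x3 uint8, red, green, blue); there is no depth.
- viewer.calibration(name): a dict with "fx", "fy", "cx", "cy" (pixels), "k1" (the pictures are not rectified: a ray, as slopes to the right and down, at radius r is drawn at 1 + k1 r^2 times it, then the intrinsics apply), "T" (4x4, takes a point from camera to world coordinates); the wrist camera has in their place "T_tool_cam" (4x4, takes a point from camera to tool coordinates, whose origin is the TCP and whose axes are the flange's). Camera axes: x right, y down, z forward; pixel columns grow to the right and rows downward; lengths in m; the calibration is good to about 2 mm. A picture is of the moment at which its call begins: read the wrist's pose just before it. calibration takes no time and is no camera call.
- close_job(): hands the job in; it is judged then, once.
Trained networks look in the newest picture that a camera, given by its name, has taken for a name from the list of things; names that differ only in an ending like _2 or _b are one class to them, and where a whole thing is asked for, a point or a joint stands for the part that bears it (a point fixed in the world has none). Each returns a list of dicts, best first, with "p" (0 to 1); they miss things now and then, are a little off and sometimes report something else, mostly with a low value. They report only what shows in the picture. A call takes as long as a camera call. They do not tell look-alikes from the thing itself.
- models.find_in(camera, thing): "position" ([column, row] in pixels, amid what is visible of it).
The state is a dict: "time_s": time; "joints": joint angles; "qd": joint speeds; "joint_torque": joint torques, N m; "tcp_pos": TCP position; "eef_rot": TCP orientation; "contact_force": force on the tool from outside, world axes, zero at the start; "moment": the same for the moment, N m; "gripper_width": finger opening in m; "gripper_force": force on a finger pad.
Only numpy, scipy, OpenCV 4.12 (cv2) and the standard library are available. Lean on these libraries where they do the work, as an engineer would, in place of code of your own. Each camera call takes 0.05 s, during which the arm holds its last target. There are 200 camera calls.

TASK

Stand the square gear cover flat in the middle of the degreasing station's drip tray, shaft up, and let go of it. Then spray it: with the gripper, gently press the spray can's sprung cap all the way down along the can's leaning axis, hold it for half a second and let it spring back up. Keep off the lamp that hangs over the cap, do not ram the cap, and leave the two round covers, the jar and the flask standing where they are.

Things in the scene. Friction and masses are not known exactly. Their poses are not given: they have to be found in the camera images.
- station: Fixed degreasing station: grey base plate 400x170x8 mm with drip tray and clamped white spray can (60 mm diameter, grey sprung cap, 170 mm foot to cap top). Origin: table top under tray middle, x from tray toward the can, z up. Base spans x -85 to 315. The can leans 28 deg, cap toward the tray: axis foot to cap (-0.469, 0, 0.883). Clamp cheeks x 160 to 260, y +-55, 108 high.
- tray_mid (a point): Centre of the drip tray's inner floor, 12 mm above the table; axes as the station. Open square tray, 160 mm outside, sides parallel to the station's axes, walls 4 mm thick, rim 20 mm above the table.
- cap_mid (a point): Mean position of the centre of the unpressed cap's top, fixed in the station (155 mm ahead of the tray's middle, 185 mm up; axes as the station, not leaning). The can is clamped higher or lower each time: the real cap top lies up to 12 mm before or beyond this point along the can's leaning axis, so look or feel for it. The top is a flat disc 40 mm wide, square to that axis.
- cap (a joint): How far the cap is pressed in along the can's leaning axis, m: 0 up, 0.012 fully down (hard stop). Sprung: starts to move at 4 N, 10 N half-way, 16 N fully down. The can itself does not give. Counts as pressed beyond 0.008; more than 40 N would damage it.
- lamp: Bench lamp, fixed on the station; origin and axes the station's. A level aluminium bar along y, 30 mm wide, 22 deep, passes over the cap: centre line at x 180, z 345 mm (25 mm beyond cap_mid in x), from y -70 to +180; its 18 mm post stands at x 180, y 170. It stops a tool coming straight down on the cap; a tool leaning like the can clears it.
- square_cover_mid (a point): The gear cover to spray, loose, shaft up: square aluminium plate 84x84x12 mm, on it a round boss 62 mm wide up to 20 mm, then a steel shaft 25 mm in diameter up to 70 mm. This point is on the shaft's axis, half-way up, 35 mm above the underside; z along the shaft. 0.4 to 0.65 kg.
- round_cover1_mid (a point): A round cover, not to be moved: like the square one but its plate is a disc 90 mm in diameter. Point on its axis, 35 mm above the underside; z along the shaft.
- round_cover2_mid (a point): The other round cover, the same, not to be moved.
- jar: Glass jar with a steel lid, 68 mm in diameter, 110 mm tall, loose; origin at the centre of its underside. Not to be moved.
- flask: Clear bottle with a cap, 72 mm in diameter, 170 mm tall, loose; origin at the centre of its underside. Not to be moved.
Not all that is in view belongs to the job. Leave any orange or purple look-alike of the part that bears square_cover_mid alone.

How it is judged (in metres and radians):
On the way, in this order (a step that is already met when the one before it is completed fails the run):
1. the square cover stands flat in the middle of the tray, let go, the gripper withdrawn (horizontal distance between square_cover_mid and tray_mid below 0.02 m and z of square_cover_mid in the frame of tray_mid below 0.04 m and angle between square_cover_mid's own z axis and vertical below 0.06 rad and distance between the grasp point and square_cover_mid above 0.06 m), for 0.2 s.
2. the cap is pressed more than 8 mm down by the gripper for 0.3 s while the cover stands in the tray (horizontal distance between square_cover_mid and tray_mid below 0.02 m and z of square_cover_mid in the frame of tray_mid below 0.04 m and angle between square_cover_mid's own z axis and vertical below 0.06 rad and value of joint cap above 0.008 m and contact force between the fingers and station above 1 N), for 0.3 s.
3. the cap has sprung back up (value of joint cap below 0.0015 m), for 0.2 s.
At the end, for the whole second after the job is handed in: The square cover stands released in the drip tray, its shaft within 20 mm of the tray's middle and within 0.06 rad of upright, flat on the tray's floor (its centre less than 40 mm above it); the cap is back up to within 1.5 mm (horizontal distance between square_cover_mid and tray_mid below 0.02 m and z of square_cover_mid in the frame of tray_mid below 0.04 m and angle between square_cover_mid's own z axis and vertical below 0.06 rad and value of joint cap below 0.0015 m and contact force between the fingers and station below 0.1 N); the robot touches nothing.
It fails at once if the cap or station is pushed with more than 40 N (contact force between any of the fingers, the arm and station above 40 N).
It fails at once if the lamp is struck (more than 3 N) (contact force between anything else and lamp above 3 N).
It fails at once if a round cover is moved more than 30 mm or tipped over (distance of any of round_cover1_mid, round_cover2_mid from where it was at the start of the episode above 0.03 m or angle between any of round_cover1_mid, round_cover2_mid's own z axis and vertical above 0.5 rad).
It fails at once if the jar or the flask is moved more than 30 mm or tipped over (distance of any of jar, flask from where it was at the start of the episode above 0.03 m or angle between any of jar, flask's own z axis and vertical above 0.5 rad).
It also fails if it takes over 64 s, if anything falls off the work surface, if the arm or the gripper's body presses on something with over 40 N, if the wrist force passes 120 N, or if a joint passes its speed limit or range.

## Working session

There is one attempt and no reset: what is moved stays moved. The work goes in short steps, Python scripts to look and compute and a shell command to move; the robot and the scene stay as the last step left them, time stands still between calls to the robot, and variables do not carry over. Pictures are saved under pics/ and viewed, at most 10 in all, crops included, and the job is handed in when it is done.

```bash
ls; mkdir -p pics; cat > h.py <<'E'
import numpy as np, cv2
from scipy.spatial.transform import Rotation as R
from plant import telemetry, viewer, models
def save(n,f):
    im=viewer.capture(n); cv2.imwrite('pics/'+f,im[:,:,::-1]); return im
def ray(cam,px,T=None):
    c=viewer.calibration(cam)
    K=np.array([[c['fx'],0,c['cx']],[0,c['fy'],c['cy']],[0,0,1.]])
    p=cv2.undistortPoints(np.array([[px]],float),K,np.array([c['k1'],0,0,0]))[0,0]
    if T is None: T=np.array(c['T']) if 'T' in c else tool()@np.array(c['T_tool_cam'])
    d=T[:3,:3]@[p[0],p[1],1]; return T[:3,3],d/np.linalg.norm(d)
def tool():
    s=telemetry.get_state(); T=np.eye(4); T[:3,:3]=R.from_euler('xyz',s['eef_rot'],degrees=True).as_matrix(); T[:3,3]=s['tcp_pos']; return T
def onz(cam,px,z,T=None):
    o,d=ray(cam,px,T); return o+d*(z-o[2])/d[2]
def proj(cam,P,T=None):
    c=viewer.calibration(cam)
    if T is None: T=np.array(c['T']) if 'T' in c else tool()@np.array(c['T_tool_cam'])
    K=np.array([[c['fx'],0,c['cx']],[0,c['fy'],c['cy']],[0,0,1.]])
    q=(np.atleast_2d(P)-T[:3,3])@T[:3,:3]; q=q/q[:,2:]
    r2=(q[:,:2]**2).sum(1,keepdims=True)
    return q[:,:2]*(1+c['k1']*r2)*[c['fx'],c['fy']]+[c['cx'],c['cy']]
E
python3 - <<'E'
from h import *
a=save('scene','a.png');b=save('side','b.png')
for c in('scene','side'):
    for t in ('square_cover_mid','round_cover1_mid','jar','flask','station','cap','lamp','tray_mid','cap_mid'):
        try: print(c,t,[(np.round(x['position']).tolist(),round(x['p'],2)) for x in models.find_in(c,t)][:4])
        except Exception as e: print(t,e)
print(telemetry.get_state())
for c in('scene','side','wrist'): print(viewer.calibration(c))
E
```

```text
pics
scene square_cover_mid [([272.0, 136.0], 0.89), ([264.0, 166.0], 0.86), ([249.0, 213.0], 0.83), ([382.0, 263.0], 0.74)]
scene round_cover1_mid [([195.0, 219.0], 0.79)]
scene jar [([141.0, 200.0], 0.65)]
scene flask [([143.0, 174.0], 0.69)]
scene station [([264.0, 297.0], 0.67), ([290.0, 288.0], 0.29)]
scene cap [([248.0, 276.0], 0.53)]
scene lamp [([291.0, 288.0], 0.81), ([212.0, 171.0], 0.7)]
scene tray_mid [([264.0, 299.0], 0.85)]
scene cap_mid [([263.0, 297.0], 0.88)]
side square_cover_mid [([184.0, 157.0], 0.93), ([196.0, 298.0], 0.92), ([268.0, 220.0], 0.76), ([370.0, 259.0], 0.65)]
side round_cover1_mid [([318.0, 226.0], 0.96), ([288.0, 269.0], 0.72), ([268.0, 218.0], 0.2)]
side jar [([372.0, 235.0], 0.55), ([320.0, 228.0], 0.46)]
side flask [([369.0, 261.0], 0.97)]
side station [([282.0, 160.0], 0.78), ([274.0, 83.0], 0.24)]
side cap [([296.0, 124.0], 0.47)]
side lamp [([275.0, 85.0], 0.94), ([317.0, 226.0], 0.69)]
side tray_mid []
side cap_mid [([281.0, 158.0], 0.57)]
{'time_s': 1.0, 'joints': array([ 8.66945913e+01,  2.05446067e+01,  6.81478239e-01,  8.70164132e-04,
   
[... 1132 characters left out ...]
8,  0.22250909,  0.19766388],
       [-0.30941343, -0.67359973,  0.67121288, -0.80495604],
       [ 0.00552157, -0.70711141, -0.7070806 ,  0.91511148],
       [ 0.        ,  0.        ,  0.        ,  1.        ]])}
{'fx': 313.6865278889158, 'fy': 313.6865278889158, 'cx': 256.57155166009807, 'cy': 191.7307083520045, 'k1': -0.07498731023335478, 'T_tool_cam': array([[-3.20013361e-04, -9.53668375e-01, -3.00859649e-01,
         8.20118741e-02],
       [ 9.99999856e-01, -4.34612836e-04,  3.13977637e-04,
         9.40846902e-04],
       [-4.30188008e-04, -3.00859506e-01,  9.53668377e-01,
        -1.49896610e-01],
       [ 0.00000000e+00,  0.00000000e+00,  0.00000000e+00,
         1.00000000e+00]])}
```

```bash
python3 -c "
import cv2
for n in 'ab':
    cv2.imwrite(f'pics/{n}2.png',cv2.resize(cv2.imread(f'pics/{n}.png'),(800,600),interpolation=cv2.INTER_CUBIC))"
```

```text
(no output)
```

View pics/a2.png

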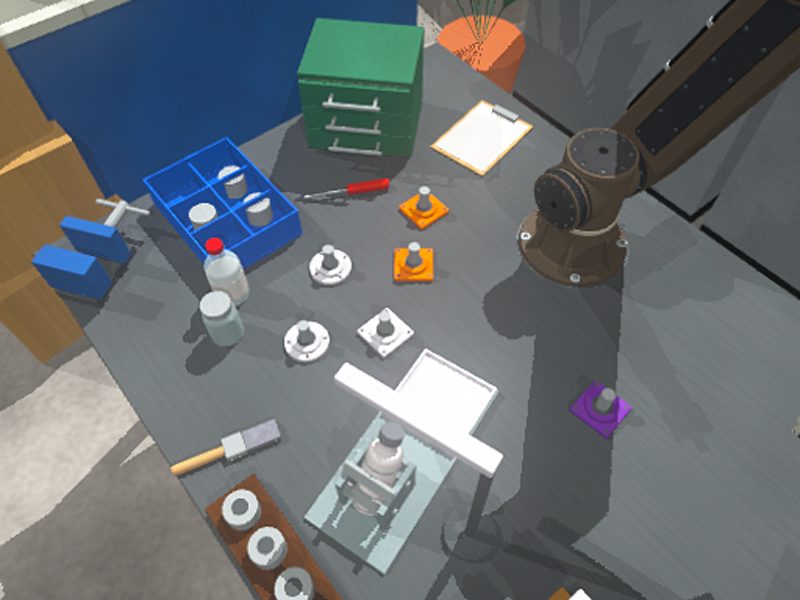

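View pics/b2.png

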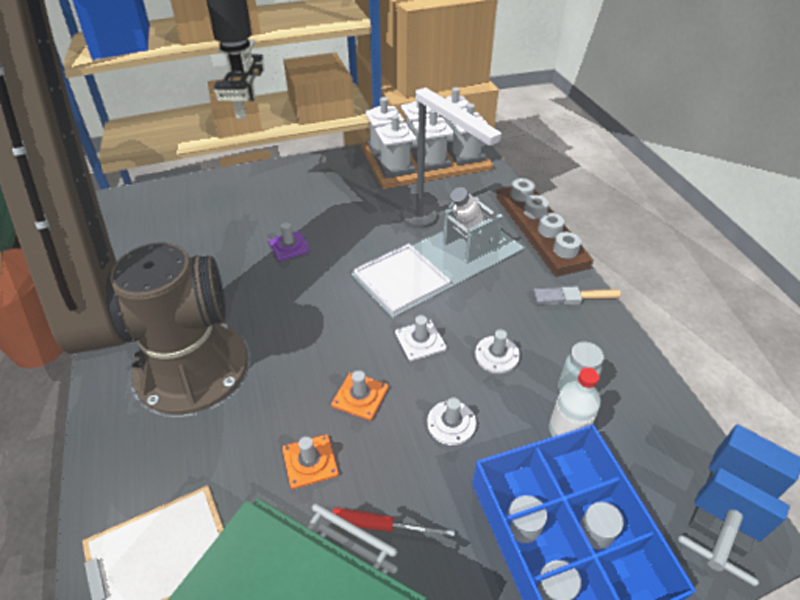

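Could be taken for the target (800-px scene picture): two orange squares at (424,207) and (414,262), a purple square at (600,407), round covers at (330,262) and (306,341), and the bare-metal square at (385,332). The last one is my choice. In the side view it is at (420,335).

```bash
python3 -c "
import cv2,numpy as np
a=cv2.imread('pics/a.png')[185:375,190:330];b=cv2.imread('pics/b.png')[50:240,215:355]
cv2.imwrite('pics/c.png',cv2.resize(np.hstack([a,b]),None,fx=2.85,fy=2.85,interpolation=cv2.INTER_CUBIC))"
```

```text
(no output)
```

View pics/c.png

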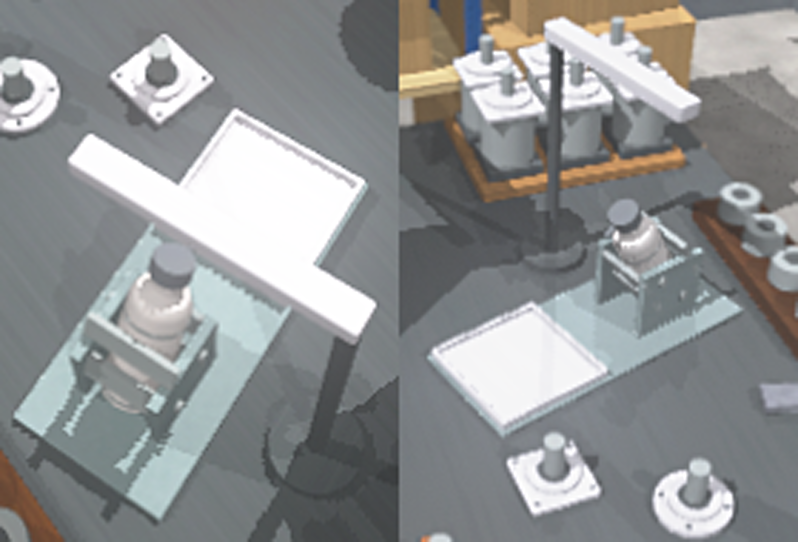

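```bash
cat > fit.py <<'E'
from h import *
from scipy.optimize import least_squares
sc=lambda u,v:(190+u/2.85,185+v/2.85); sd=lambda u,v:(215+(u-399)/2.85,50+v/2.85)
S=[('scene',sc(236,111),(-80,-80,20)),('scene',sc(368,184),(-80,80,20)),('scene',sc(15,418),(315,-85,8)),('scene',sc(160,521),(315,85,8)),
('side',sd(429,352),(-80,80,20)),('side',sd(531,304),(80,80,20)),('side',sd(607,372),(80,-80,20)),('side',sd(502,427),(-80,-80,20)),('side',sd(742,311),(315,-85,8))]
Cv=[('scene',sc(213,78),(0,1)),('scene',sc(160,124),(1,0)),('scene',sc(110,78),(0,-1)),('side',sd(507,462),0),('side',sd(601,488),0),('side',sd(526,513),0)]
def W(p,L): L=np.array(L)/1000.; return np.r_[p[:2]+R.from_euler('z',p[2]).as_matrix()[:2,:2]@L[:2],L[2]]
def res(p): return np.concatenate([(proj(c,W(p,L))[0]-px) for c,px,L in S])
r=least_squares(res,[.6,.3,.2],loss='soft_l1'); p=r.x
if __name__=='__main__':
    print('station',p[:2],np.degrees(p[2]),res(p).round(1).reshape(-1,2).tolist())
    for c,f in(('scene',sc(162,46)),('side',sd(553,440))): print('shaft',onz(c,f,.07))
    for c,px,_ in Cv: print('corner',c,onz(c,px,.012))
    def rc(h):
        P=W(p,(155-469*h,0,185+883*h)); return np.concatenate([proj('scene',P)[0]-sc(174,255),proj('side',P)[0]-sd(625,213)])
    for h in(-.012,0,.012): print(h,rc(h).round(1))
    for y in(-70,180): print('lamp',[((q-o)*2.85).round() for q,o in((proj('scene',W(p,(180,y,356)))[0],(190,185)),(proj('side',W(p,(180,y,356)))[0],(215-140,50)))])
    for c,f in(('scene',(193,215)),('scene',(211,165))): print('round',onz(c,f,.03))
E
python3 fit.py
```

```text
station [0.48822483 0.10963959] 17.827499728897727 [[-0.1, -0.8], [-1.0, -1.1], [-0.9, -0.6], [0.3, -0.2], [0.3, -1.4], [-0.0, -0.9], [-0.4, -1.4], [-0.2, -1.8], [-0.2, -1.2]]
shaft [ 0.46712093 -0.08040818  0.07      ]
shaft [ 0.46953457 -0.08029029  0.07      ]
corner scene [ 0.4274353  -0.04071999  0.012     ]
corner scene [ 0.50995459 -0.03232599  0.012     ]
corner scene [ 0.51689235 -0.11405563  0.012     ]
corner side [ 0.42611825 -0.04696528  0.012     ]
corner side [ 0.51596752 -0.11689745  0.012     ]
corner side [ 0.42385804 -0.12511818  0.012     ]
-0.012 [-0.3  3.7 -0.7  0.6]
0 [ 0.9  0.3 -1.7 -1.4]
0.012 [ 2.1 -3.2 -2.7 -3.4]
lamp [array([ 78., 146.]), array([690., 102.])]
lamp [array([369., 320.]), array([551.,  19.])]
round [ 0.61497459 -0.16799826  0.03      ]
round [ 0.45551021 -0.29257311  0.03      ]
```

The crop confirms it: a bare-metal square plate with boss and shaft. Its shaft top is at crop (162,46) in scene and (553,440) in side, and both views give about (0.469,-0.080). The station fits to about 1 px. Next I move over the cover.

```bash
python3 -m handwheel '[{"grip":-1,"travel":[0.78,0.98,0],"spin":0},{"grip":-1,"travel":[0.78,0.98,0],"spin":0},{"grip":-1,"travel":[0.78,0.98,0],"spin":0},{"grip":-1,"travel":[0.78,0.98,0],"spin":0},{"grip":-1,"travel":[0.78,0.98,0],"spin":0},{"grip":-1,"travel":[0.78,0.98,0],"spin":0},{"grip":-1,"travel":[0.78,0.98,0],"spin":0},{"grip":-1,"travel":[0.78,0.98,0],"spin":0}]' && python3 -m handwheel '[{"grip":-1,"travel":[0.78,0.98,0],"spin":0},{"grip":-1,"travel":[0.78,0.98,0],"spin":0},{"grip":-1,"travel":[0.78,0.98,0],"spin":0},{"grip":-1,"travel":[0.78,0.98,0],"spin":0},{"grip":-1,"travel":[0.78,0.98,0],"spin":0},{"grip":-1,"travel":[0.78,0.98,0],"spin":0},{"grip":-1,"travel":[0.78,0.98,0],"spin":0},{"grip":-1,"travel":[0.78,0.98,0],"spin":0}]'
```

```text
time_s: 2.0
tcp_pos: [0.3095, 0.3966, 0.2347]
eef_rot: [-180.0, -0.0, -19.8]
contact_force: [-0.4, -0.2, 0.3]
gripper_width: 0.0874
gripper_force: 0.0
time_s: 3.0
tcp_pos: [0.3896, 0.1591, 0.2348]
eef_rot: [-180.0, -0.0, -19.8]
contact_force: [0.2, 0.4, 0.8]
gripper_width: 0.0878
gripper_force: 0.0
```

```bash
python3 -m handwheel '[{"grip":-1,"travel":[0.78,0.98,0],"spin":0},{"grip":-1,"travel":[0.78,0.98,0],"spin":0},{"grip":-1,"travel":[0.78,0.98,0],"spin":0},{"grip":-1,"travel":[0.78,0.98,0],"spin":0},{"grip":-1,"travel":[0.78,0.98,0],"spin":0},{"grip":-1,"travel":[0.78,0.98,0],"spin":0},{"grip":-1,"travel":[0.78,0.98,0.5],"spin":0},{"grip":-1,"travel":[0.78,0.98,0.5],"spin":0}]'
python3 - <<'E'
from h import *
T=tool()@np.array(viewer.calibration('wrist')['T_tool_cam']); im=save('wrist','w.png')
s=telemetry.get_state(); print(s['tcp_pos'],s['joints'])
print([(x['position'],x['p'],onz('wrist',x['position'],.03,T)) for x in models.find_in('wrist','square_cover_mid')])
print(proj('wrist',[.469,-.080,.07],T))
E
```

```text
time_s: 4.0
tcp_pos: [0.4699, -0.0782, 0.2096]
eef_rot: [-180.0, -0.0, -19.8]
contact_force: [1.0, 0.6, -0.4]
gripper_width: 0.0879
gripper_force: 0.0
[ 0.46971809 -0.08016542  0.20757934] [ 1.40594062e+01  2.86096455e+00 -2.57596275e+01  1.26144174e-02
 -6.15075708e+01  5.60929126e+01]
[([257.2, 164.8], 0.9, array([ 0.47734286, -0.08264588,  0.03      ])), ([384.4, 233.6], 0.72, array([ 0.3503057 , -0.19464976,  0.03      ]))]
[[257.62715625 182.81946231]]
```

View pics/w.png

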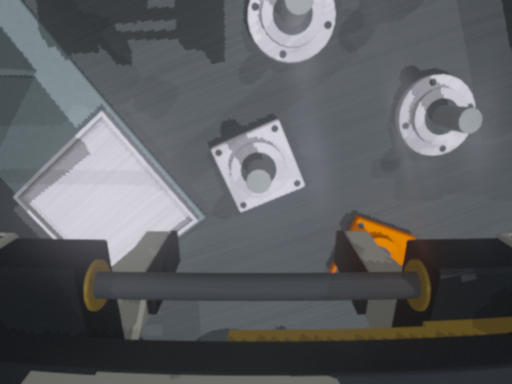

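The wrist view shows the metal square cover's shaft top at (259,180), against a prediction of (258,183). It is centred under the jaws, so I descend and grip.

```bash
python3 - <<'E'
from h import *
import fit
T=tool()@np.array(viewer.calibration('wrist')['T_tool_cam'])
for q in((100,108),(203,216),(15,198)): print(onz('wrist',q,.02,T))
for L in((80,-80,20),(-80,-80,20),(80,80,20)): print(fit.W(fit.p,L))
E
python3 -m handwheel '[{"grip":-1,"travel":[0,0,0.98],"spin":0},{"grip":-1,"travel":[0,0,0.98],"spin":0},{"grip":-1,"travel":[0,0,0.98],"spin":0},{"grip":-1,"travel":[0,0,0.98],"spin":0},{"grip":-1,"travel":[0,0,0.98],"spin":0},{"grip":-1,"travel":[0,0,0.98],"spin":0},{"grip":-1,"travel":[0,0,0.98],"spin":0},{"grip":-1,"travel":[0,0,0],"spin":0}]' 40
python3 -m handwheel '[{"grip":1,"travel":[0,0,0],"spin":0},{"grip":1,"travel":[0,0,0],"spin":0},{"grip":1,"travel":[0,0,0],"spin":0},{"grip":1,"travel":[0,0,0],"spin":0},{"grip":1,"travel":[0,0,0],"spin":0},{"grip":1,"travel":[0,0,0],"spin":0},{"grip":1,"travel":[0,0,0],"spin":0},{"grip":1,"travel":[0,0,0],"spin":0}]' 40
```

```text
[0.59031854 0.0529655  0.02      ]
[ 0.43872303 -0.00326249  0.02      ]
[0.53660697 0.20205933 0.02      ]
[0.58887562 0.05797317 0.02      ]
[0.43655841 0.00898881 0.02      ]
[0.53989126 0.21029038 0.02      ]
time_s: 5.1
tcp_pos: [0.4685, -0.0769, 0.0371]
eef_rot: [179.9, 0.2, -19.8]
contact_force: [0.4, -0.5, 0.1]
gripper_width: 0.0876
gripper_force: 0.0
time_s: 6.1
tcp_pos: [0.4694, -0.0771, 0.038]
eef_rot: [180.0, 0.0, -19.8]
contact_force: [-0.9, -3.4, 2.0]
gripper_width: 0.0247
gripper_force: 40.0
```

```bash
python3 -m handwheel '[{"grip":1,"travel":[0,0,-0.5],"spin":0},{"grip":1,"travel":[0,0,-0.5],"spin":0},{"grip":1,"travel":[0,0,-1],"spin":0},{"grip":1,"travel":[0,0,-1],"spin":0},{"grip":1,"travel":[0,0,-1],"spin":0}]'
python3 -m handwheel '[{"grip":1,"travel":[-0.22,-0.9,0],"spin":0},{"grip":1,"travel":[-0.22,-0.9,0],"spin":0},{"grip":1,"travel":[-0.22,-0.9,0],"spin":0},{"grip":1,"travel":[-0.22,-0.9,0],"spin":0},{"grip":1,"travel":[-0.22,-0.9,0],"spin":0},{"grip":1,"travel":[-0.22,-0.9,0],"spin":0},{"grip":1,"travel":[-0.22,-0.9,0],"spin":0},{"grip":1,"travel":[-0.22,-0.9,0],"spin":0}]'
python3 - <<'E'
from h import *
import fit
T=tool()@np.array(viewer.calibration('wrist')['T_tool_cam']); a=save('wrist','w2.png'); b=save('side','s2.png')
s=telemetry.get_state(); print(s['tcp_pos'],s['gripper_width'])
print([proj('wrist',fit.W(fit.p,L),T).round() for L in((80,-80,20),(-80,-80,20),(80,80,20),(-80,80,20))])
b=cv2.resize(b[50:210,215:355],(336,384),interpolation=cv2.INTER_CUBIC)
cv2.imwrite('pics/d.png',np.hstack([a[:,:460],b])[:,:,::-1])
E
```

```text
time_s: 6.72
tcp_pos: [0.4695, -0.0766, 0.1395]
eef_rot: [-180.0, -0.0, -19.8]
contact_force: [0.8, 0.6, -6.3]
gripper_width: 0.0243
gripper_force: 40.0
time_s: 7.72
tcp_pos: [0.4891, 0.1084, 0.1387]
eef_rot: [-180.0, 0.0, -19.8]
contact_force: [0.9, -0.5, -4.9]
gripper_width: 0.0242
gripper_force: 40.0
[0.48983724 0.10946362 0.13876487] 0.024305252831975998
[array([[272.,  56.]]), array([[376., 205.]]), array([[129., 175.]]), array([[240., 296.]])]
```

View pics/d.png

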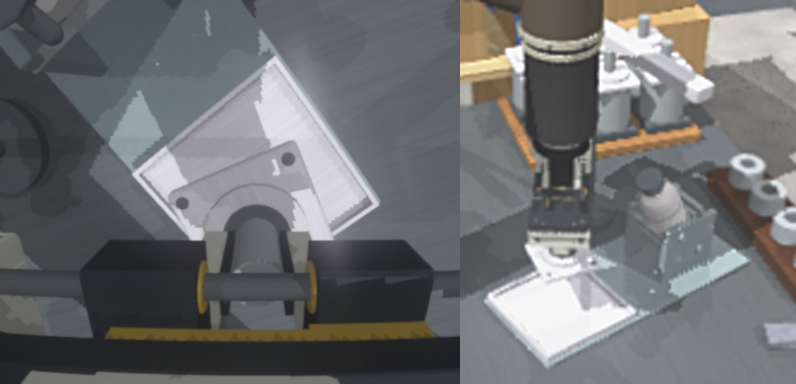

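The tray is centred under the held cover: its corners are at (277,57), (380,207) and (135,173), against predictions within 6 px. I lower it now.

```bash
python3 -m handwheel '[{"grip":1,"travel":[0,0.1,0.9],"spin":0},{"grip":1,"travel":[0,0,0.9],"spin":0},{"grip":1,"travel":[0,0,0.9],"spin":0},{"grip":1,"travel":[0,0,0.4],"spin":0},{"grip":1,"travel":[0,0,0.2],"spin":0},{"grip":1,"travel":[0,0,0.15],"spin":0},{"grip":1,"travel":[0,0,0],"spin":0}]'
```

```text
time_s: 8.7
tcp_pos: [0.4888, 0.1052, 0.0521]
eef_rot: [-180.0, -0.0, -19.8]
contact_force: [-0.3, 0.5, -5.5]
gripper_width: 0.0242
gripper_force: 40.0
```

```bash
python3 -m handwheel '[{"grip":1,"travel":[0,0,0.06],"spin":0},{"grip":1,"travel":[0,0,0.03],"spin":0},{"grip":1,"travel":[0,0,0.0],"spin":0}]'
```

```text
time_s: 9.07
tcp_pos: [0.4888, 0.1053, 0.0501]
eef_rot: [-180.0, -0.0, -19.8]
contact_force: [-1.7, 0.4, -0.5]
gripper_width: 0.0242
gripper_force: 40.0
```

```bash
python3 -m handwheel '[{"grip":-1,"travel":[0,0,0],"spin":0},{"grip":-1,"travel":[0,0,0],"spin":0},{"grip":-1,"travel":[0,0,0],"spin":0},{"grip":-1,"travel":[0,0,0],"spin":0},{"grip":-1,"travel":[0,0,-0.5],"spin":0},{"grip":-1,"travel":[0,0,-1],"spin":0},{"grip":-1,"travel":[0,0,-1],"spin":0},{"grip":-1,"travel":[0,0,-1],"spin":0}]'
python3 -m handwheel '[{"grip":-1,"travel":[0,0,-1],"spin":0},{"grip":-1,"travel":[0,0,-1],"spin":0},{"grip":-1,"travel":[0,0,0],"spin":0}]'
python3 - <<'E'
from h import *
T=tool()@np.array(viewer.calibration('wrist')['T_tool_cam']); a=save('wrist','w3.png')
save('scene','s3.png')
s=telemetry.get_state(); print(s['tcp_pos'],s['joints'])
print(proj('wrist',[s['tcp_pos'][0],.105,.082],T).round())
E
```

```text
time_s: 10.07
tcp_pos: [0.4887, 0.1051, 0.1388]
eef_rot: [-180.0, -0.0, -19.8]
contact_force: [0.3, -0.2, 0.3]
gripper_width: 0.0876
gripper_force: 0.0
time_s: 10.45
tcp_pos: [0.4897, 0.1057, 0.19]
eef_rot: [-179.8, -0.2, -19.8]
contact_force: [1.0, -0.1, -0.2]
gripper_width: 0.0875
gripper_force: 0.0
[0.48843748 0.10510194 0.18758941] [ 3.47096781e+01  6.10450710e+00 -2.49746322e+01 -1.33031132e-02
 -5.88649879e+01  3.54775422e+01]
[[257. 194.]]
```

View pics/w3.png

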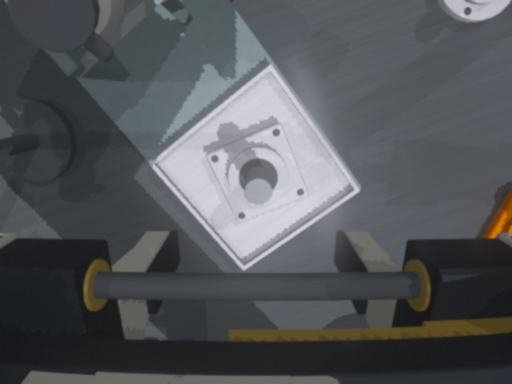

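The cover stands centred in the tray: plate centre is about (257,172) and tray centre about (257,168). Next I raise the tool clear of the lamp and turn it half round. Then I'll reach outward to see how the tool leans near the limit of its reach.

```bash
python3 -m handwheel '[{"grip":1,"travel":[0,0,-1],"spin":1},{"grip":1,"travel":[0,0,-1],"spin":1},{"grip":1,"travel":[0,0,-1],"spin":1},{"grip":1,"travel":[0,0,-1],"spin":1},{"grip":1,"travel":[0,0,-1],"spin":1},{"grip":1,"travel":[0,0,-1],"spin":1},{"grip":1,"travel":[0,0,-1],"spin":1},{"grip":1,"travel":[0,0,-1],"spin":1}]' 20
python3 -m handwheel '[{"grip":1,"travel":[0,0,-1],"spin":1},{"grip":1,"travel":[0,0,-1],"spin":1},{"grip":1,"travel":[0,0,-1],"spin":1},{"grip":1,"travel":[0,0,-1],"spin":1},{"grip":1,"travel":[0,0,0],"spin":1},{"grip":1,"travel":[0,0,0],"spin":1},{"grip":1,"travel":[0,0,0],"spin":1},{"grip":1,"travel":[0,0,0],"spin":1}]'
python3 -m handwheel '[{"grip":1,"travel":[0,0,0],"spin":1},{"grip":1,"travel":[0,0,0],"spin":1},{"grip":1,"travel":[0,0,0],"spin":1},{"grip":1,"travel":[0,0,0],"spin":1},{"grip":1,"travel":[0,0,0],"spin":1},{"grip":1,"travel":[0,0,0],"spin":1},{"grip":1,"travel":[0,0,0],"spin":1},{"grip":1,"travel":[0,0,0],"spin":1}]'
python3 -m handwheel '[{"grip":1,"travel":[0,0,0],"spin":1},{"grip":1,"travel":[0,0,0],"spin":1},{"grip":1,"travel":[0,0,0],"spin":1},{"grip":1,"travel":[0,0,0],"spin":1},{"grip":1,"travel":[0,0,0],"spin":0.5}]'; python3 -c "
from h import *;print(telemetry.get_state())"
```

```text
time_s: 11.55
tcp_pos: [0.4882, 0.105, 0.387]
eef_rot: [179.9, 0.0, -60.0]
contact_force: [-0.6, -0.3, 0.7]
gripper_width: 0.013
gripper_force: 0.0
time_s: 12.55
tcp_pos: [0.4884, 0.1051, 0.4861]
eef_rot: [179.9, -0.1, -100.0]
contact_force: [-0.3, 0.3, 0.1]
gripper_width: 0.0004
gripper_force: 0.0
time_s: 13.55
tcp_pos: [0.4884, 0.1051, 0.4861]
eef_rot: [180.0, -0.1, -140.0]
contact_force: [-0.5, 0.4, 0.3]
gripper_width: 0.0005
gripper_force: 0.0
time_s: 14.18
tcp_pos: [0.4884, 0.1051, 0.4861]
eef_rot: [-180.0, -0.1, -162.4]
contact_force: [-0.1, 0.5, -0.1]
gripper_width: 0.0002
gripper_force: 0.0
{'time_s': 14.175, 'joints': array([ 3.47112042e+01,  1.71364625e-01,  7.08924906e+00, -1.50792861e-02,
       -9.70226564e+01, -1.07141862e+02]), 'qd': array([-4.21854972e-02, -2.20349819e-02, -9.91777960e-03,  5.76931317e-02,
        1.53947293e-02, -1.89344598e+01]), 'joint_torque': array([ 1.00167596e-03, -3.11113822e+01,  3.08549702e+01,  7.31578052e+00,
       -9.35409497e-02,  2.86895363e-01]), 'tcp_pos': array([0.48841137, 0.10512693, 0.48614593]), 'eef_rot': array([-1.79983424e+02, -1.04529646e-01, -1.62428843e+02]), 'contact_force': array([-0.13037449,  0.48476458, -0.1127481 ]), 'moment': array([ 0.07787288, -0.1228051 , -0.00553751]), 'gripper_force': 0.0, 'gripper_width': 0.00024991219006900906}
```

```bash
python3 -m handwheel '[{"grip":1,"travel":[-1,-0.7,0],"spin":0},{"grip":1,"travel":[-1,-0.7,0],"spin":0},{"grip":1,"travel":[-1,-0.7,0],"spin":0},{"grip":1,"travel":[-1,-0.7,0],"spin":0},{"grip":1,"travel":[-1,-0.7,0],"spin":0},{"grip":1,"travel":[-1,-0.7,0],"spin":0},{"grip":1,"travel":[-1,-0.7,0],"spin":0},{"grip":1,"travel":[-1,-0.7,0],"spin":0}]'; python3 -c "
from h import *;print(telemetry.get_state()['joints'])"
python3 -m handwheel '[{"grip":1,"travel":[-1,0,0],"spin":0},{"grip":1,"travel":[-1,0,0],"spin":0},{"grip":1,"travel":[-1,0,0],"spin":0},{"grip":1,"travel":[-1,0,0],"spin":0}]'; python3 -c "
from h import *;print(telemetry.get_state()['joints'])"
```

```text
time_s: 15.18
tcp_pos: [0.7226, 0.0322, 0.4857]
eef_rot: [180.0, -0.1, -162.3]
contact_force: [0.4, 0.2, 0.5]
gripper_width: 0.0008
gripper_force: 0.0
[ 1.79231733e+01  2.42950511e+01  3.78507396e+01 -1.35719636e-02
 -1.03674943e+02 -9.02363923e+01]
time_s: 15.68
tcp_pos: [0.8177, 0.0631, 0.4857]
eef_rot: [180.0, -0.1, -162.3]
contact_force: [1.5, 0.5, -0.1]
gripper_width: 0.0001
gripper_force: 0.0
[ 1.79349171e+01  3.83158787e+01  6.18324025e+01 -9.46594714e-03
 -1.13631006e+02 -9.02505388e+01]
```

```bash
python3 -m handwheel '[{"grip":1,"travel":[-0.5,0,0],"spin":0},{"grip":1,"travel":[-0.5,0,0],"spin":0},{"grip":1,"travel":[-0.5,0,0],"spin":0}]'; python3 -c "
from h import *;print(telemetry.get_state()['joints'])"
python3 -m handwheel '[{"grip":1,"travel":[-0.5,0,0],"spin":0},{"grip":1,"travel":[-0.5,0,0],"spin":0},{"grip":1,"travel":[-0.5,0,0],"spin":0}]'; python3 -c "
from h import *;print(telemetry.get_state()['joints'])"
```

```text
time_s: 16.05
tcp_pos: [0.8471, 0.0743, 0.4769]
eef_rot: [-179.9, 0.0, -162.3]
contact_force: [0.6, 0.6, -0.3]
gripper_width: 0.0003
gripper_force: 0.0
[  18.09397243   43.93588685   71.50719657    0.11905704 -117.56413011
  -90.3360571 ]
time_s: 16.42
tcp_pos: [0.8634, 0.0835, 0.4692]
eef_rot: [-179.5, 1.6, -162.3]
contact_force: [0.7, 0.1, -0.2]
gripper_width: 0.0006
gripper_force: 0.0
[  18.53831889   44.65779469   71.67537535    0.60361294 -115.43815576
  -90.57858143]
```

It leans outward past the reach limit. I continue and check whether the lean persists.

```bash
python3 -m handwheel '[{"grip":1,"travel":[-1,0,0],"spin":0},{"grip":1,"travel":[-1,0,0],"spin":0},{"grip":1,"travel":[-1,0,0],"spin":0},{"grip":1,"travel":[-1,0,0],"spin":0},{"grip":1,"travel":[-1,0,0],"spin":0},{"grip":1,"travel":[-1,0,0],"spin":0}]'; python3 -c "
from h import *;print(telemetry.get_state()['joints'])"
```

```text
time_s: 17.18
tcp_pos: [0.9277, 0.1199, 0.4209]
eef_rot: [-177.9, 6.2, -162.2]
contact_force: [0.6, -0.4, -0.1]
gripper_width: 0.0002
gripper_force: 0.0
[  20.11990879   48.41193903   71.65233386    2.41191507 -107.08682349
  -91.59864467]
```

```bash
python3 -m handwheel '[{"grip":1,"travel":[-1,-0.4,-0.6],"spin":0},{"grip":1,"travel":[-1,-0.4,-0.6],"spin":0},{"grip":1,"travel":[-1,-0.4,-0.6],"spin":0},{"grip":1,"travel":[-1,-0.4,-0.6],"spin":0}]'; python3 -c "
from h import *;print(telemetry.get_state()['joints'])"
```

```text
time_s: 17.68
tcp_pos: [0.9495, 0.1022, 0.4462]
eef_rot: [-176.4, 11.0, -162.0]
contact_force: [0.1, -0.3, -0.5]
gripper_width: 0.0004
gripper_force: 0.0
[  19.21331267   47.39076498   71.6752907     3.919535   -103.28384335
  -90.28170038]
```

```bash
python3 -m handwheel '[{"grip":1,"travel":[-1,0.2,-0.6],"spin":0},{"grip":1,"travel":[-1,0.2,-0.6],"spin":0},{"grip":1,"travel":[-1,0.2,-0.6],"spin":0},{"grip":1,"travel":[-1,0.2,-0.6],"spin":0}]'; python3 -c "
from h import *;print(telemetry.get_state()['joints'])"
```

```text
time_s: 18.18
tcp_pos: [0.9564, 0.1447, 0.476]
eef_rot: [-175.1, 15.3, -161.6]
contact_force: [0.2, -0.6, -0.9]
gripper_width: 0.0006
gripper_force: 0.0
[  22.30300304   46.27248473   71.65442799    6.04419718 -100.38678078
  -92.67878371]
```

```bash
python3 -m handwheel '[{"grip":1,"travel":[-1,-0.1,-0.5],"spin":0},{"grip":1,"travel":[-1,-0.1,-0.5],"spin":0},{"grip":1,"travel":[-1,-0.1,-0.5],"spin":0},{"grip":1,"travel":[-1,-0.1,-0.5],"spin":0},{"grip":1,"travel":[-1,-0.1,-0.5],"spin":0},{"grip":1,"travel":[-1,-0.1,-0.5],"spin":0},{"grip":1,"travel":[-1,-0.1,-0.5],"spin":0}]'; python3 -c "
from h import *;print(telemetry.get_state()['joints'])"
```

```text
time_s: 19.05
tcp_pos: [0.9778, 0.1611, 0.5292]
eef_rot: [-172.7, 23.1, -160.7]
contact_force: [0.8, -0.1, -0.5]
gripper_width: 0.0005
gripper_force: 0.0
[ 23.84604834  44.4763096   71.65526547   9.1446767  -94.6753994
 -93.52996347]
```

```bash
python3 -m handwheel '[{"grip":1,"travel":[-1,0,-0.3],"spin":0},{"grip":1,"travel":[-1,0,-0.3],"spin":0},{"grip":1,"travel":[-1,0,-0.3],"spin":0},{"grip":1,"travel":[-1,0,-0.3],"spin":0}]'; python3 - <<'E'
from h import *
import fit
print(telemetry.get_state()['joints'])
T=tool(); Rs=R.from_euler('z',fit.p[2]).as_matrix(); A=Rs.T@T[:3,:3]; print(A.round(3))
cap=fit.W(fit.p,(155,0,185)); print('cap',cap)
tip=T[:3,3]+.008*T[:3,2]
print('to cap in tool units', (T[:3,:3].T@(cap-tip)/.025).round(2), 'tip in station', (Rs.T@(tip-[*fit.p[:2],0])).round(3))
E
```

```text
time_s: 19.55
tcp_pos: [0.9933, 0.1808, 0.5503]
eef_rot: [-171.3, 27.2, -160.1]
contact_force: [0.9, 0.5, 0.5]
gripper_width: 0.0005
gripper_force: 0.0
[ 25.19521194  44.25071796  71.64631281  11.06010051 -91.00845391
 -94.59488902]
[[-0.889  0.033  0.457]
 [-0.032  0.99  -0.134]
 [-0.457 -0.134 -0.879]]
cap [0.63578213 0.15709319 0.185     ]
to cap in tool units [18.92  4.94  5.71] tip in station [ 0.506 -0.088  0.543]
```

The lean is (0.457,-0.134,-0.879) in station axes, 8° off the can's axis, which is good enough. Next I swing back over the lamp at a safe level.

```bash
python3 -m handwheel '[{"grip":1,"travel":[1,0.24,-0.5],"spin":0},{"grip":1,"travel":[1,0.24,-0.5],"spin":0},{"grip":1,"travel":[1,0.24,-0.5],"spin":0},{"grip":1,"travel":[1,0.24,-0.5],"spin":0},{"grip":1,"travel":[1,0.24,-0.5],"spin":0},{"grip":1,"travel":[1,0.24,-0.5],"spin":0},{"grip":1,"travel":[1,0.24,-0.5],"spin":0},{"grip":1,"travel":[1,0.24,-0.5],"spin":0}]'; cat > m.py <<'E'
from h import *
import fit
s=telemetry.get_state();print(s['joints'].round(1),s['contact_force'].round(1))
T=tool(); Rs=R.from_euler('z',fit.p[2]).as_matrix(); A=Rs.T@T[:3,:3]; print(A[:,2].round(3))
cap=fit.W(fit.p,(155,0,185)); tip=T[:3,3]+.008*T[:3,2]
print('to cap in tool units', (T[:3,:3].T@(cap-tip)/.025).round(2), 'tip in station', (Rs.T@(tip-[*fit.p[:2],0])).round(3))
E
python3 m.py
```

```text
time_s: 20.55
tcp_pos: [0.764, 0.1643, 0.5411]
eef_rot: [-171.3, 27.2, -160.1]
contact_force: [0.3, 0.7, 0.7]
gripper_width: 0.0
gripper_force: 0.0
[  32.9   11.6   15.    15.4  -69.3 -107.5] [0.3 0.7 0.7]
[ 0.457 -0.134 -0.879]
to cap in tool units [10.89  3.02  9.76] tip in station [ 0.283 -0.033  0.534]
```

```bash
python3 -m handwheel '[{"grip":1,"travel":[1,0.25,0],"spin":0},{"grip":1,"travel":[1,0.25,0],"spin":0},{"grip":1,"travel":[1,0.25,0],"spin":0},{"grip":1,"travel":[1,0.25,0],"spin":0},{"grip":1,"travel":[1,0.25,0],"spin":0},{"grip":1,"travel":[1,0.25,0],"spin":0},{"grip":1,"travel":[1,0.25,0],"spin":0},{"grip":1,"travel":[1,0.25,0],"spin":0}]'
python3 -m handwheel '[{"grip":1,"travel":[1,0.25,0],"spin":0},{"grip":1,"travel":[1,0.25,0],"spin":0},{"grip":1,"travel":[0.9,0.2,0],"spin":0},{"grip":1,"travel":[0,0,1],"spin":0},{"grip":1,"travel":[0,0,1],"spin":0},{"grip":1,"travel":[0,0,0],"spin":0}]'; python3 m.py; python3 - <<'E'
from h import *
a=save('side','s4.png');b=save('scene','s5.png')
cv2.imwrite('pics/e.png',cv2.resize(np.hstack([a[0:230,180:380],b[140:370,160:360]]),(800,460),interpolation=cv2.INTER_CUBIC)[:,:,::-1])
E
```

```text
time_s: 21.55
tcp_pos: [0.5834, 0.1514, 0.4428]
eef_rot: [-171.4, 27.2, -160.1]
contact_force: [-0.2, -0.4, 0.4]
gripper_width: 0.0007
gripper_force: 0.0
time_s: 22.3
tcp_pos: [0.5422, 0.1462, 0.3619]
eef_rot: [-171.3, 27.0, -160.1]
contact_force: [0.1, -0.2, 0.1]
gripper_width: 0.0001
gripper_force: 0.0
[  47.1  -10.1  -33.3   26.6  -49.5 -133.6] [ 0.1 -0.2  0.1]
[ 0.454 -0.135 -0.88 ]
to cap in tool units [-0.05  0.35  7.69] tip in station [0.066 0.017 0.355]
```

View pics/e.png

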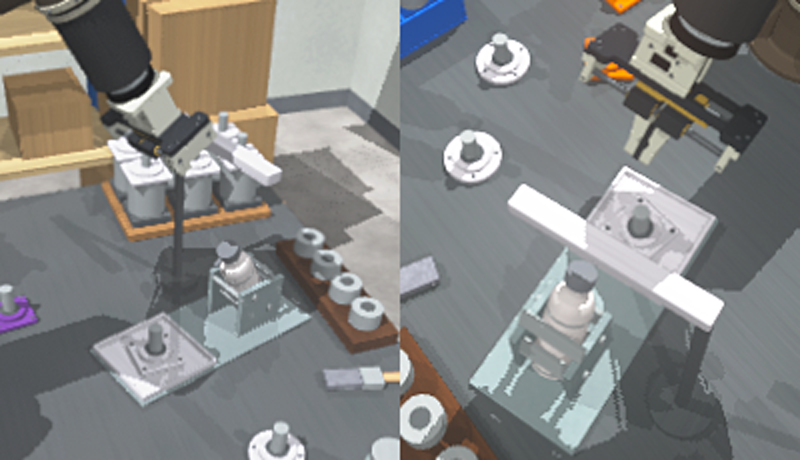

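The side and scene views show the tool leaning like the can and pointed at the cap, with the lamp bar well ahead of it and the cover untouched. I advance along the axis, then feel for the cap.

```bash
python3 -m handwheel '[{"grip":1,"travel":[0,0,1],"spin":0},{"grip":1,"travel":[0,0,1],"spin":0},{"grip":1,"travel":[0,0,1],"spin":0},{"grip":1,"travel":[0,0,1],"spin":0},{"grip":1,"travel":[0,0,1],"spin":0},{"grip":1,"travel":[0,0,1],"spin":0},{"grip":1,"travel":[0,0,0.6],"spin":0},{"grip":1,"travel":[0,0,0],"spin":0}]' && python3 m.py && python3 -m handwheel '[{"grip":1,"travel":[0,0,0.08],"spin":0},{"grip":1,"travel":[0,0,0.08],"spin":0},{"grip":1,"travel":[0,0,0.08],"spin":0},{"grip":1,"travel":[0,0,0],"spin":0}]'; python3 m.py
```

```text
time_s: 23.4
tcp_pos: [0.6212, 0.1486, 0.2182]
eef_rot: [-171.3, 27.1, -160.1]
contact_force: [0.4, -0.4, -0.2]
gripper_width: 0.0004
gripper_force: 0.0
[  35.9    3.7  -43.7   41.2  -24.2 -143.4] [ 0.4 -0.4 -0.2]
[ 0.456 -0.135 -0.88 ]
to cap in tool units [0.02 0.35 1.13] tip in station [ 0.142 -0.005  0.211]
time_s: 23.9
tcp_pos: [0.6237, 0.1489, 0.213]
eef_rot: [-171.3, 27.2, -160.1]
contact_force: [-0.5, -0.6, 0.0]
gripper_width: 0.0003
gripper_force: 0.0
[  35.4    4.2  -44.2   42.5  -23.1 -144.4] [-0.5 -0.6  0. ]
[ 0.456 -0.134 -0.88 ]
to cap in tool units [0.01 0.33 0.9 ] tip in station [ 0.145 -0.005  0.206]
```

```bash
for i in 1; do python3 -m handwheel '[{"grip":1,"travel":[0,0,0.08],"spin":0},{"grip":1,"travel":[0,0,0.08],"spin":0},{"grip":1,"travel":[0,0,0.08],"spin":0},{"grip":1,"travel":[0,0,0],"spin":0}]'; done; python3 -m handwheel '[{"grip":1,"travel":[0,0,0.08],"spin":0},{"grip":1,"travel":[0,0,0.08],"spin":0},{"grip":1,"travel":[0,0,0],"spin":0}]'; python3 m.py
```

```text
time_s: 24.4
tcp_pos: [0.6266, 0.1487, 0.2073]
eef_rot: [-171.3, 27.1, -160.1]
contact_force: [0.7, 0.2, 0.7]
gripper_width: 0.0002
gripper_force: 0.0
time_s: 24.78
tcp_pos: [0.6285, 0.1488, 0.2038]
eef_rot: [-171.3, 27.1, -160.1]
contact_force: [-0.7, -0.5, -0.1]
gripper_width: 0.0002
gripper_force: 0.0
[  34.3    5.1  -44.9   45.   -21.4 -146.2] [-0.7 -0.5 -0.1]
[ 0.456 -0.134 -0.88 ]
to cap in tool units [-0.    0.34  0.48] tip in station [ 0.149 -0.007  0.197]
```

```bash
python3 -m handwheel '[{"grip":1,"travel":[0,0,0.08],"spin":0},{"grip":1,"travel":[0,0,0.08],"spin":0},{"grip":1,"travel":[0,0,0],"spin":0}]';python3 -m handwheel '[{"grip":1,"travel":[0,0,0.08],"spin":0},{"grip":1,"travel":[0,0,0.08],"spin":0},{"grip":1,"travel":[0,0,0],"spin":0}]'; python3 m.py
```

```text
time_s: 25.15
tcp_pos: [0.6304, 0.1489, 0.2003]
eef_rot: [-171.3, 27.1, -160.1]
contact_force: [-0.1, -0.1, 0.3]
gripper_width: 0.0003
gripper_force: 0.0
time_s: 25.52
tcp_pos: [0.6323, 0.1489, 0.1968]
eef_rot: [-171.3, 27.1, -160.1]
contact_force: [0.8, -0.0, -0.2]
gripper_width: 0.0005
gripper_force: 0.0
[  33.4    5.9  -45.6   47.2  -20.  -147.8] [ 0.8 -0.  -0.2]
[ 0.456 -0.134 -0.88 ]
to cap in tool units [-0.    0.34  0.16] tip in station [ 0.153 -0.008  0.19 ]
```

```bash
python3 -m handwheel '[{"grip":1,"travel":[0,0,0.08],"spin":0},{"grip":1,"travel":[0,0,0.08],"spin":0},{"grip":1,"travel":[0,0,0],"spin":0}]';python3 -m handwheel '[{"grip":1,"travel":[0,0,0.08],"spin":0},{"grip":1,"travel":[0,0,0.08],"spin":0},{"grip":1,"travel":[0,0,0],"spin":0}]'; python3 m.py
```

```text
time_s: 25.9
tcp_pos: [0.6342, 0.1489, 0.1932]
eef_rot: [-171.3, 27.1, -160.1]
contact_force: [-0.3, -0.2, -0.4]
gripper_width: 0.0005
gripper_force: 0.0
time_s: 26.28
tcp_pos: [0.6362, 0.1493, 0.1902]
eef_rot: [-171.4, 27.2, -160.1]
contact_force: [-4.1, 2.5, 3.3]
gripper_width: 0.0003
gripper_force: 2.7
[  32.3    6.6  -46.2   49.8  -18.6 -149.7] [-4.1  2.5  3.3]
[ 0.457 -0.134 -0.879]
to cap in tool units [ 0.02  0.33 -0.14] tip in station [ 0.157 -0.009  0.183]
```

Contact, about 3 mm beyond nominal. Now I press gently.

```bash
python3 -m handwheel '[{"grip":1,"travel":[0,0,0.06],"spin":0},{"grip":1,"travel":[0,0,0.06],"spin":0},{"grip":1,"travel":[0,0,0],"spin":0}]';python3 -m handwheel '[{"grip":1,"travel":[0,0,0.06],"spin":0},{"grip":1,"travel":[0,0,0.06],"spin":0},{"grip":1,"travel":[0,0,0],"spin":0}]'; python3 m.py
```

```text
time_s: 26.65
tcp_pos: [0.6376, 0.1497, 0.1878]
eef_rot: [-171.4, 27.2, -160.1]
contact_force: [-7.5, 2.4, 5.5]
gripper_width: 0.0006
gripper_force: 4.0
time_s: 27.02
tcp_pos: [0.6389, 0.15, 0.1853]
eef_rot: [-171.4, 27.2, -160.0]
contact_force: [-10.3, 2.3, 7.6]
gripper_width: 0.0005
gripper_force: 5.4
[  31.5    7.1  -46.7   52.   -17.5 -151.3] [-10.3   2.3   7.6]
[ 0.458 -0.133 -0.879]
to cap in tool units [ 0.03  0.3  -0.36] tip in station [ 0.159 -0.009  0.178]
```

```bash
python3 -m handwheel '[{"grip":1,"travel":[0,0,0.06],"spin":0},{"grip":1,"travel":[0,0,0.06],"spin":0},{"grip":1,"travel":[0,0,0],"spin":0}]';python3 -m handwheel '[{"grip":1,"travel":[0,0,0.05],"spin":0},{"grip":1,"travel":[0,0,0],"spin":0}]'; python3 m.py
```

```text
time_s: 27.4
tcp_pos: [0.6403, 0.1504, 0.1829]
eef_rot: [-171.4, 27.3, -160.0]
contact_force: [-12.4, 3.2, 10.0]
gripper_width: 0.0006
gripper_force: 6.8
time_s: 27.65
tcp_pos: [0.6408, 0.1505, 0.1819]
eef_rot: [-171.4, 27.3, -160.0]
contact_force: [-13.3, 3.4, 9.5]
gripper_width: 0.0007
gripper_force: 7.3
[  30.8    7.5  -47.1   53.8  -16.7 -152.5] [-13.3   3.4   9.5]
[ 0.458 -0.132 -0.879]
to cap in tool units [ 0.03  0.29 -0.52] tip in station [ 0.161 -0.009  0.175]
```

```bash
python3 -m handwheel '[{"grip":1,"travel":[0,0,0.05],"spin":0},{"grip":1,"travel":[0,0,0],"spin":0}]';python3 -m handwheel '[{"grip":1,"travel":[0,0,0.04],"spin":0},{"grip":1,"travel":[0,0,0],"spin":0}]'; python3 m.py; python3 -m handwheel '[{"grip":1,"travel":[0,0,0],"spin":0},{"grip":1,"travel":[0,0,0],"spin":0},{"grip":1,"travel":[0,0,0],"spin":0}]'
```

```text
time_s: 27.9
tcp_pos: [0.6414, 0.1507, 0.1809]
eef_rot: [-171.4, 27.3, -160.0]
contact_force: [-14.3, 3.2, 11.2]
gripper_width: 0.0004
gripper_force: 7.9
time_s: 28.15
tcp_pos: [0.6416, 0.1507, 0.1808]
eef_rot: [-171.4, 27.3, -160.0]
contact_force: [-23.0, 4.1, 18.5]
gripper_width: 0.0009
gripper_force: 13.2
[  30.5    7.6  -47.3   54.8  -16.3 -153.2] [-23.    4.1  18.5]
[ 0.459 -0.132 -0.878]
to cap in tool units [ 0.04  0.29 -0.57] tip in station [ 0.162 -0.009  0.174]
time_s: 28.52
tcp_pos: [0.6416, 0.1507, 0.1808]
eef_rot: [-171.4, 27.3, -160.0]
contact_force: [-23.1, 3.1, 19.1]
gripper_width: 0.0005
gripper_force: 13.1
```

The hard stop is reached at about 30 N and held for over 0.5 s. I release along the axis and withdraw.

```bash
python3 -m handwheel '[{"grip":1,"travel":[0,0,-0.08],"spin":0},{"grip":1,"travel":[0,0,-0.2],"spin":0},{"grip":1,"travel":[0,0,-0.3],"spin":0},{"grip":1,"travel":[0,0,-0.5],"spin":0},{"grip":1,"travel":[0,0,-0.8],"spin":0},{"grip":1,"travel":[0,0,-0.8],"spin":0},{"grip":1,"travel":[0,0,-0.8],"spin":0},{"grip":1,"travel":[0,0,-0.8],"spin":0}]'
python3 -m handwheel '[{"grip":1,"travel":[0,0,-0.8],"spin":0},{"grip":1,"travel":[0,0,-0.8],"spin":0},{"grip":1,"travel":[0,0,-0.8],"spin":0},{"grip":1,"travel":[0,0,-0.4],"spin":0},{"grip":1,"travel":[0,0,0],"spin":0},{"grip":1,"travel":[0,0,0],"spin":0}]'; python3 m.py; python3 - <<'E'
from h import *
a=save('side','s6.png');b=save('scene','s7.png')
cv2.imwrite('pics/f.png',cv2.resize(np.hstack([a[0:230,180:380],b[140:370,160:360]]),(800,460),interpolation=cv2.INTER_CUBIC)[:,:,::-1])
E
```

```text
time_s: 29.52
tcp_pos: [0.5908, 0.1479, 0.2734]
eef_rot: [-171.3, 27.1, -160.1]
contact_force: [-0.3, 0.2, 0.5]
gripper_width: 0.0005
gripper_force: 0.0
time_s: 30.28
tcp_pos: [0.5578, 0.147, 0.3337]
eef_rot: [-171.3, 27.1, -160.1]
contact_force: [0.3, 0.9, 0.4]
gripper_width: 0.0003
gripper_force: 0.0
[  45.    -7.8  -35.4   27.8  -44.6 -134.2] [0.3 0.9 0.4]
[ 0.455 -0.135 -0.88 ]
to cap in tool units [-0.02  0.34  6.4 ] tip in station [0.081 0.013 0.327]
```

View pics/f.png

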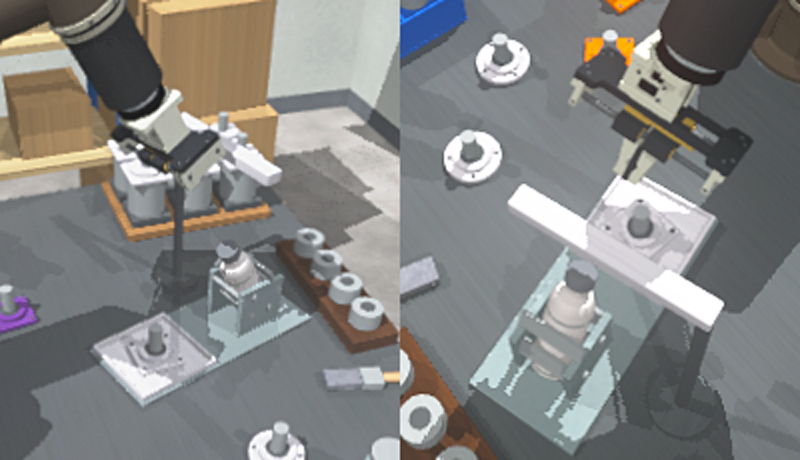

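The cover stands in the tray at (157,335) in the side half, the cap is back up at (229,251), and the robot touches nothing.

```bash
python3 -c "
from plant import close_job;print(close_job())"
```

```text
the job is handed in; nothing more can be done
None
```

The job is handed in with no verdict shown: the square cover stands released in the middle of the tray, and the cap was pressed to its stop (about 30 N), held for over half a second, and sprang back up. I saw no contact with the lamp or the other parts.

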